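Put the battery pack on its charging dock

ROBOT

A 6-joint arm with a two-finger parallel gripper is mounted at the origin on the work surface. World frame = base frame: x ahead of the robot, y to its left, z up, the work surface at z = 0. Lengths are in mm, angles in degrees, forces in N, time in s.
With the tool pointing down it reaches from about 300 to 850 mm from the base axis. Payload 4.2 kg.
Tool frame: the origin (TCP) lies midway between the tips of the shut fingers; the grasp point (between the pads) lies 19 mm behind it; z points along the fingers, y is the direction in which the jaws open and shut (so a half turn about z gives the same grasp; the last joint's range is limited). The gripper opens to 91 mm and grips with 3 to 60 N. Pads are 32 mm wide; open, the fingers measure 118 mm over their backs; the gripper's body (76 mm by 178 mm) begins 60 mm behind the grasp point.
Start: joints at [-69.557, 18.312, 89.639, -0, 72.044, -1.146], TCP at [211.574, -534.677, 213.976] pointing down, gripper open.
Joint ranges: [-177.97, 177.97], [-48.28, 115.42], [12.27, 149.76], [-77.06, 257.06], [2.81, 150.46], [-146.56, 146.56]. Speed limits (degrees/s): [147.25, 147.25, 180, 180, 180, 180].

INTERFACE

Orientations are given as [roll, pitch, yaw] about the fixed x, y, z axes, in that order (R = Rz(yaw) Ry(pitch) Rx(roll)).
In Python, from workcell import env gives the robot as it stands.
- The arm moves only by the shell command python3 -m jog 'ROWS' [FORCE]. ROWS is JSON, a list of rows, each an object of numbers: "dx", "dy", "dz": the shift along the world's x, y, z in m; "wx", "wy", "wz": the turn, a rotation vector about the world's x, y, z in rad; "grip": the gripper's target within -1 to 1 (shut at 1, half-way at 0, fully open at -1). In form: [{"dx": .., "dy": .., "dz": .., "wx": .., "wy": .., "wz": .., "grip": ..}, ...]. A call has 1 to 10 rows; each row shifts and turns the commanded pose from where the row before left it; what a row does not reach is not made up. A row lasts 1/10 s, in which the tool goes at most 50 mm and 8.59 degrees, less where a joint would pass 70% of its speed; a pose out of reach is approached as far as the arm can. A call with a gripper value outside its range is refused whole. The fingers move at their own pace and stop on an object; FORCE is the grip in N (left out, the last holds). Time passes only in rows, so rows that do not move let the fingers close. It gives the time, the measured TCP pose, the force and the opening at its end, in the units of the state.
- env.state(): the state, without advancing time (a new reading comes with each control period).
- env.grab_frame(name): name is "scene" or "side" or "wrist"; returns the picture (420x560x3 uint8, red, green, blue); there is no depth.
- env.get_calibration(name): a dict with "fx", "fy", "cx", "cy" (pixels), "R" (3x3) and "t" (3): a world point X has camera coordinates R X + t. Camera axes: x right, y down, z forward; pixel columns grow to the right and rows downward; lengths in mm; the calibration is good to about 2 mm. A picture is of the moment at which its call begins: read the wrist's pose just before it. get_calibration takes no time and is no camera call; for the wrist camera it gives the pose at the moment of the call.
- env.job_done(): hands the job in, once; it reports no verdict.
The state is a dict: "time_s": time; "qpos": joint angles; "qvel": joint speeds; "effort": joint torques, N m; "ee_pos": TCP position; "ee_rot": TCP orientation; "force": force on the tool from outside, world axes, zero at the start; "torque": the same for the moment, N m; "gripper_width": finger opening in mm.
Only numpy, scipy, OpenCV 4.12 (cv2) and the standard library are available. Lean on these libraries where they do the work, as an engineer would, in place of code of your own. Each camera call takes 0.05 s, during which the arm holds its last target. There are 200 camera calls.

TASK

Put the cordless vacuum's battery pack on charge: lay it, ribbed end uppermost, on the sloping plate of the charging dock and slide it down over the rail until it is fully home against the stop and the sprung catch has clicked into its notch. Push firmly enough to pass the catch but stop pushing as soon as you feel the stop rather than ramming it, let go, and leave the tumbler and the canister as they stand.

Things in the scene. Friction and masses are not known exactly. Their poses are not given: they have to be found in the camera images.
- pack: Battery pack, 0.25-0.45 kg, black block 100 mm long (x), 46 wide (y), 44 high (z), lying channel down. Origin: centre of underside. +x end: tail, with grey ribs on top; -x end: leads onto the rail. Grip the 46 width, 15 to 44 mm up. Below, a channel open at both ends: lips 4 thick, gap 26, then a slot 38 wide, ceiling 11.5 above the underside (15 in the notch and the first 10).
- notch (a point): Centre of the notch in the pack's channel ceiling that receives the catch: 15 mm from the pack's origin towards the leading end, 15 mm above the underside; the notch is 16 mm long and 3.5 mm deep. Axes as the pack's.
- shoe: Grey plate of the dock, 182 x 100 mm, fixed, sloping 30 degrees, with a steel T-rail. Origin: on the plate, on the rail's centre line at its upper end (mouth), 72 mm above the counter. x up the slope, y across, z off the plate. Plate spans x -112 to +70. Rail: stem 14 wide, x -2 to -64; head 35.6 wide, 5.5 to 10 mm off the plate; nose tapers from 23 wide at x 0 to full at -12.
- landing (a point): Point on the bare plate 60 mm up-slope of the mouth, axes as shoe. Lay the pack's origin here, underside flat on the plate, axes parallel to the shoe's, then slide it along -x over the rail: lying flat it has 1.5 mm play off the plate and 1.2 mm to each side once on.
- stop_start (a point): On the plate, 70 mm down-slope of the mouth. The black stop block (60 mm wide, 24 high) ends the pack's travel; it was set by hand, its upper face 0 to 22 mm below this point (not reported, differs each time: feel or look for it), so the pack's origin ends 20 to 42 mm below the mouth. It does not give when pushed.
- catch (a joint): Sprung steel roller, 20 mm diameter, 12 wide, standing up through the rail on its centre line, 35 mm up-slope of the stop's face. Value: m pressed in; 0 free (top 18 mm off the plate), 0.005 to 0.0065 under the channel's ceiling, 0.0015 to 0.003 sprung into the notch, pack home. Spring 4 N plus 0.9 N per mm; pushing the pack past takes 8 to 15 N along the slope.
- tumbler: Green glass tumbler, bystander, 68 across, 95 high, origin at the centre of its foot.
- canister: Dark round lidded canister, bystander, 92 across, 126 high, origin at the centre of its foot.
Not all that is in view belongs to the job. Of the things that look like the pack, take the one that is farthest from the robot's base at the start.

How it is judged:
By the outcome, as a careful person would: the job done as asked, in the order asked, and still so for the second after the job is handed in, with the robot touching nothing.
It also fails if it takes over 45 s, if anything falls off the work surface, if the arm or the gripper's body presses on something with over 40 N, if the wrist force passes 120 N, or if a joint passes its speed limit or range.

## Working session

There is one attempt and no reset: what is moved stays moved. The work goes in short steps, Python scripts to look and compute and a shell command to move; the robot and the scene stay as the last step left them, time stands still between calls to the robot, and variables do not carry over. Pictures are saved under pics/ and viewed, about 8 in all and at most 12, crops included, and the job is handed in when it is done.

```bash
ls; mkdir -p pics; python3 - <<'E'
from workcell import env
import cv2
for n in("scene","side"):
    cv2.imwrite(f"pics/{n}0.png",env.grab_frame(n)[:,:,::-1])
    c=env.get_calibration(n);print(n,c)
print(env.state())
E
```

```text
pics
scene {'fx': 420.5811134796674, 'fy': 420.5811134796674, 'cx': 274.2493968682978, 'cy': 206.9317023672772, 'R': array([[-0.82746592,  0.56127991, -0.01627908],
       [ 0.43421798,  0.62122525, -0.65232963],
       [-0.35602654, -0.54684921, -0.75776055]]), 't': array([ 463.68061391, -168.8249335 , 1157.46487321])}
side {'fx': 399.51713280103166, 'fy': 399.51713280103166, 'cx': 277.7061236755955, 'cy': 213.0647280469706, 'R': array([[ 0.73968688, -0.67285182, -0.01156495],
       [-0.42382441, -0.45243681, -0.78464884],
       [ 0.52271999,  0.58529596, -0.6198326 ]]), 't': array([-392.56540147,  295.08998248,  499.36719384])}
{'time_s': 0.1, 'qpos': array([-6.95549862e+01,  1.83468520e+01,  8.96985669e+01, -7.74935281e-04,
        7.20450159e+01, -1.14646641e+00]), 'qvel': array([-0.03261068, -0.10408558, -0.19694772, -0.08546   ,  0.07795256,
       -0.05435467]), 'effort': array([-5.87077011e-04, -4.13334203e+01, -2.32509774e+01,  7.29553937e-02,
        4.22170619e-02, -5.03237311e-05]), 'ee_pos': array([ 211.42554874, -534.23212365,  213.2214074 ]), 'ee_rot': array([-1.79909569e+02, -1.07277497e-03,  2.15917188e+01]), 'force': array([0.70494816, 0.1127953 , 0.18138506]), 'torque': array([ 0.0033225 , -0.04225911, -0.03395743]), 'gripper_width': 91.21907722162733}
```

View pics/scene0.png

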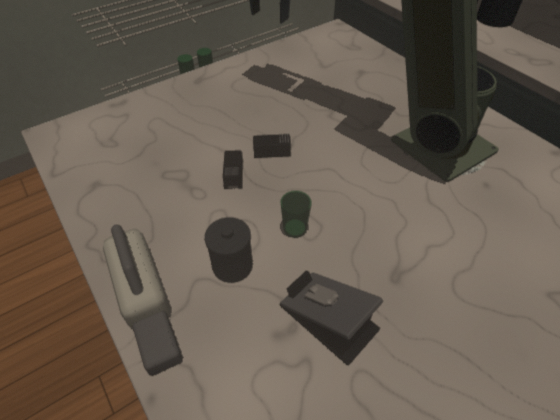

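View pics/side0.png

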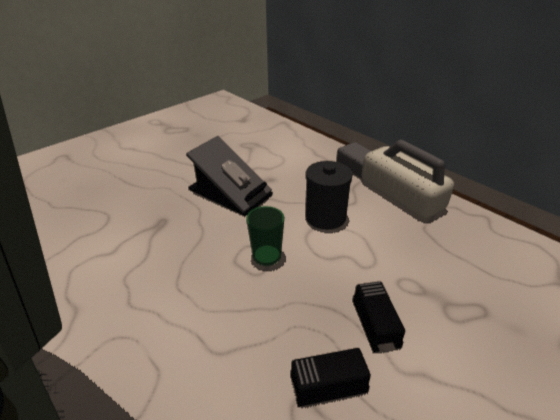

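Scene view: dock about (330,308), canister (228,250), tumbler (295,215), packs at (233,170) and (272,146). Side view: dock (230,175), packs at (378,315) and (330,377). I'll enlarge and brighten crops of these.

```bash
python3 - <<'E'
import cv2,numpy as np
s=cv2.imread("pics/scene0.png");d=cv2.imread("pics/side0.png")
def crop(im,x,y,w,h,k):
    c=cv2.resize(im[y:y+h,x:x+w],None,fx=k,fy=k,interpolation=cv2.INTER_CUBIC)
    c=(255*(c/255.)**.5).astype(np.uint8)
    for i in range(0,w,10):
        cv2.line(c,(i*k,0),(i*k,8 if i%50 else 16),(0,0,255),1)
        if i%20==0: cv2.putText(c,str(x+i),(i*k,24),0,.35,(0,0,255),1)
    for i in range(0,h,10):
        cv2.line(c,(0,i*k),(8,i*k),(0,0,255),1)
        if i%20==0: cv2.putText(c,str(y+i),(8,i*k+4),0,.35,(0,0,255),1)
    return c
a=crop(s,210,125,80,60,5);b=crop(s,270,262,120,90,0+3)
b=cv2.resize(b,(400,300))
c=crop(d,345,270,80,80*3//4+20,5)[:400];
e=crop(d,180,125,100,100,4)
print(a.shape,b.shape,c.shape,e.shape)
out=np.zeros((600,800,3),np.uint8)
out1=np.hstack([c[:400,:400],e])
cv2.imwrite("pics/sidecrop.png",out1)
b=crop(s,270,262,120,90,6)[:540]
cv2.imwrite("pics/scenecrop.png",b)
cv2.imwrite("pics/scenepack.png",a)
E
```

```text
(300, 400, 3) (300, 400, 3) (400, 400, 3) (400, 400, 3)
```

View pics/sidecrop.png

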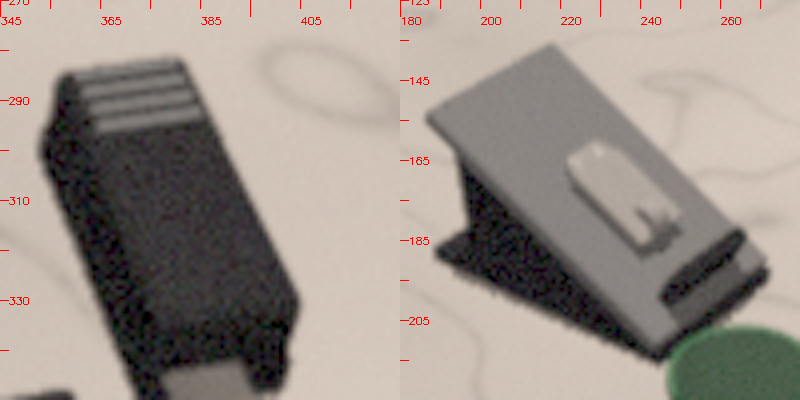

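View pics/scenecrop.png

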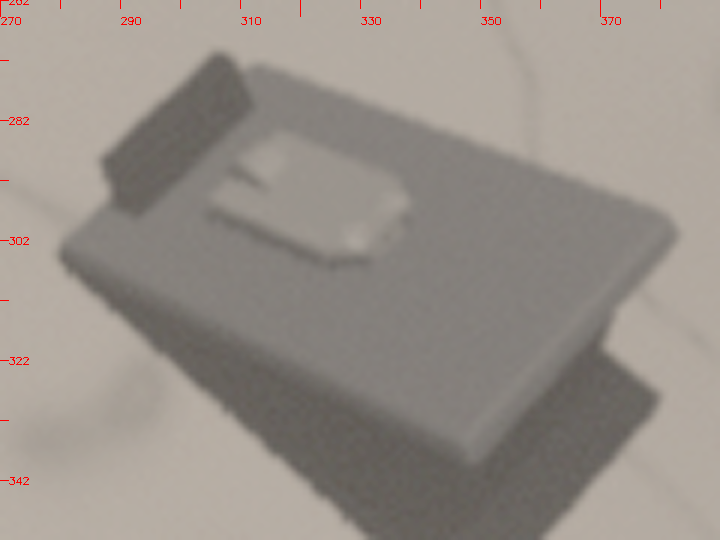

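Side: the far pack's tail (ribs) points to the top-left, top corners about (358,284), (382,282), (405,331). Dock plate corners: side (218,135.5), (187,153.8), (244,212), (272,191); scene (383,301), (349,338.5), (280,303.5), (312.5,273). The catch and stop are visible at the down-slope end.

```bash
cat > h.py <<'E'
from workcell import env
import numpy as np
from scipy.optimize import least_squares
from scipy.spatial.transform import Rotation as Ro
def proj(c,X):
    p=np.atleast_2d(X)@c["R"].T+c["t"]; return np.c_[c["fx"]*p[:,0]/p[:,2]+c["cx"],c["fy"]*p[:,1]/p[:,2]+c["cy"]]
def onplane(c,uv,z):
    d=c["R"].T@np.array([(uv[0]-c["cx"])/c["fx"],(uv[1]-c["cy"])/c["fy"],1]); o=-c["R"].T@c["t"]
    return o+d*(z-o[2])/d[2]
def shoeR(yaw): # x up slope at heading yaw
    return Ro.from_euler("ZY",[yaw,-30],degrees=True).as_matrix()
E
python3 - <<'E'
from h import *
sc,sd=env.get_calibration("scene"),env.get_calibration("side")
# corners (x,y): order A=(70,+50)/(70,-50), etc
Ssc=np.array([(383,301),(348.7,338.5),(280,303.5),(312.5,272.8)])
Ssd=np.array([(187,153.8),(218,135.5),(271.8,191.5),(244,212)])
best=[]
for sgn in(1,-1):
  P=np.array([(70,-50*sgn,0),(70,50*sgn,0),(-112,50*sgn,0),(-112,-50*sgn,0)])
  for y0 in range(0,360,45):
    def f(v):
        X=P@shoeR(v[2]).T+[v[0],v[1],72+v[3]]
        return np.r_[(proj(sc,X)-Ssc).ravel(),(proj(sd,X)-Ssd).ravel(),v[3]/3]
    r=least_squares(f,[450,0,y0,0]);best.append((r.cost,sgn,r.x,r.fun))
best.sort(key=lambda t:t[0])
for b in best[:2]:print(b[0],b[1],b[2].round(1));
print(best[0][3].round(1))
print("pack tops side",[onplane(sd,u,44).round(0) for u in((358,284.4),(381.6,282),(404.6,330.6))])
print("pack2",onplane(sd,(330,360),44),"canister lid ctr scene",onplane(sc,(228.5,229),126).round(),"tumbler foot",onplane(sc,(294.5,229),0).round(),onplane(sd,(267,255),0).round())
E
```

```text
5.909352549084925 -1 [577.5 230.6 100.8  -5.5]
5.909352549084953 -1 [577.5 230.6 100.8  -5.5]
[-0.2 -1.3 -1.5 -0.1 -0.2  0.6  0.6  0.5 -1.1 -0.7 -0.3  0.2  0.2 -1.1
 -0.6  0.2 -1.8]
pack tops side [array([ 539., -184.,   44.]), array([ 571., -207.,   44.]), array([ 519., -285.,   44.])]
pack2 [ 405.38556935 -243.83622613   44.        ] canister lid ctr scene [669.   5. 126.] tumbler foot [505.   2.   0.] [505.   2.   0.]
```

```bash
python3 -m jog '[{"dx":0.035,"dy":0.033,"wz":0.07},{"dx":0.035,"dy":0.033,"wz":0.07},{"dx":0.035,"dy":0.033,"wz":0.07},{"dx":0.035,"dy":0.033,"wz":0.07},{"dx":0.035,"dy":0.033,"wz":0.07},{"dx":0.035,"dy":0.033,"wz":0.07},{"dx":0.035,"dy":0.033,"wz":0.07},{"dx":0.035,"dy":0.033,"wz":0.06},{"dx":0.035,"dy":0.033,"wz":0.06},{}]'
python3 - <<'E'
from h import *
import cv2
c=env.get_calibration("wrist");im=env.grab_frame("wrist")[:,:,::-1]
cv2.imwrite("pics/w1raw.png",im)
im=(255*(im/255.)**.5).astype(np.uint8)
cv2.imwrite("pics/w1.png",cv2.resize(im,None,fx=1.4,fy=1.4))
print(c,env.state()["ee_pos"],env.state()["ee_rot"])
E
```

```text
{'fx': 309.1921945340858, 'fy': 309.1921945340858, 'cx': 280.16174853543845, 'cy': 214.06580299446708, 'R': array([[ 3.69358844e-01, -9.29286510e-01, -7.91515467e-04],
       [-9.03348413e-01, -3.59248932e-01,  2.34311438e-01],
       [-2.18026809e-01, -8.58299876e-02, -9.72161264e-01]]), 't': array([-574.15307987,  -27.60892205,  388.68762306])} [ 211.42392319 -534.28242685  213.3142951 ] [-1.79920540e+02 -1.27238711e-03  2.15873660e+01]invalid input
```

View pics/w1.png

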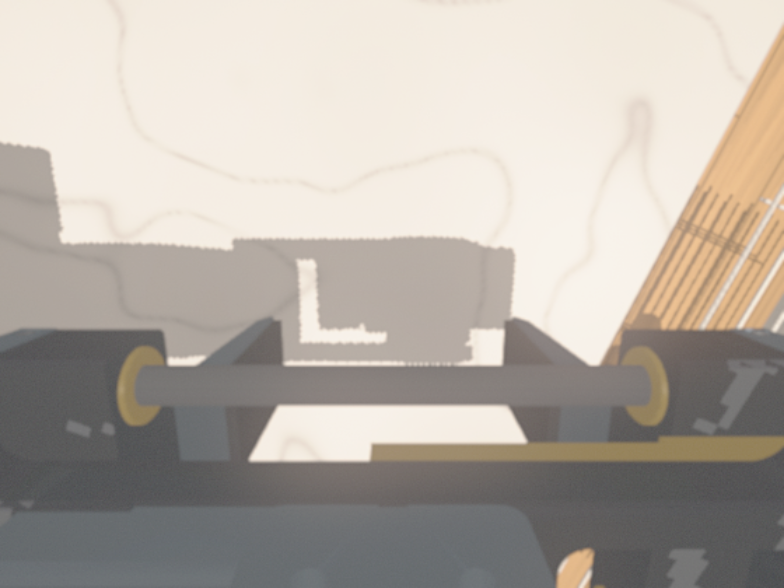

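The move was refused, so the picture only shows bare counter; the wrist camera looks ahead of the fingers (+tool x). I'll retry with full rows, stopping about 100 mm short of the pack.

```bash
python3 -m jog '[{"dx":0.033,"dy":0.027,"dz":0.005,"wx":0,"wy":0,"wz":0.08,"grip":-1},{"dx":0.033,"dy":0.027,"dz":0.005,"wx":0,"wy":0,"wz":0.08,"grip":-1},{"dx":0.033,"dy":0.027,"dz":0.005,"wx":0,"wy":0,"wz":0.08,"grip":-1},{"dx":0.033,"dy":0.027,"dz":0.005,"wx":0,"wy":0,"wz":0.08,"grip":-1},{"dx":0.033,"dy":0.027,"dz":0.005,"wx":0,"wy":0,"wz":0.08,"grip":-1},{"dx":0.033,"dy":0.027,"dz":0.005,"wx":0,"wy":0,"wz":0.08,"grip":-1},{"dx":0.033,"dy":0.027,"dz":0.005,"wx":0,"wy":0,"wz":0.08,"grip":-1},{"dx":0.033,"dy":0.027,"dz":0.005,"wx":0,"wy":0,"wz":0.05,"grip":-1},{"dx":0,"dy":0,"dz":0,"wx":0,"wy":0,"wz":0,"grip":-1},{"dx":0,"dy":0,"dz":0,"wx":0,"wy":0,"wz":0,"grip":-1}]'
python3 - <<'E'
from h import *
import cv2
c=env.get_calibration("wrist");im=env.grab_frame("wrist")[:,:,::-1]
np.save("w2.npy",c)
im=(255*(im/255.)**.5).astype(np.uint8)
cv2.imwrite("pics/w2.png",cv2.resize(im[:300],None,fx=1.4,fy=1.4))
s=env.state();print(s["ee_pos"],s["ee_rot"])
E
```

```text
time_s: 1.15
ee_pos: [475.9, -318.1, 253.6]
ee_rot: [-180.0, 0.0, 56.6]
force: [-0.4, -0.9, -0.0]
gripper_width: 91.5
[ 475.13377544 -318.64756968  253.52489713] [-1.79939409e+02  3.46466925e-02  5.65522911e+01]
```

View pics/w2.png

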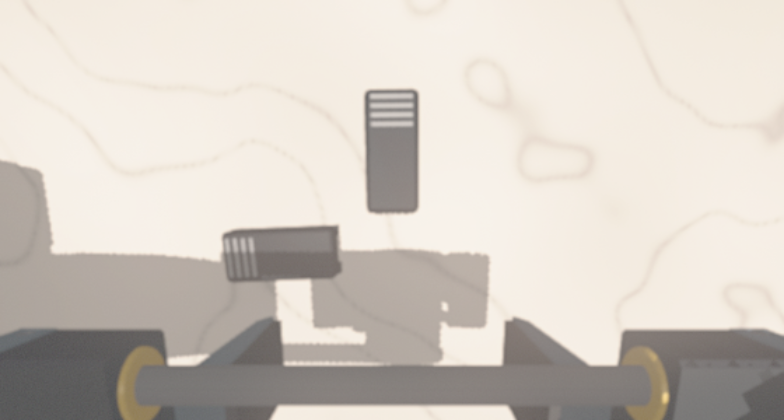

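Wrist view: target pack top face corners (view px) TL(366,91), TR(418,91), BR(418,211), BL(367,211), nearly aligned with the tool.

```bash
python3 - <<'E'
from h import *
c=np.load("w2.npy",allow_pickle=True).item()
X=[onplane(c,np.array(u)/1.4,44) for u in((366,91),(418,91),(418,211),(367,211))]
for x in X:print(x.round(1))
print("L",np.linalg.norm(X[0]-X[3]),np.linalg.norm(X[1]-X[2]),"W",np.linalg.norm(X[0]-X[1]))
d=(X[0]+X[1]-X[2]-X[3])/2;print("yaw",np.degrees(np.arctan2(d[1],d[0])),"ctr",np.mean(X,0))
w=X[0]-X[1];print("yawW",np.degrees(np.arctan2(-w[0],w[1])))
print("cam",-c["R"].T@c["t"])
e=np.mean(X,0)+d/np.linalg.norm(d)*50
print("tailmid if L=100 ok")
sc,sd=env.get_calibration("scene"),env.get_calibration("side")
print(proj(sd,np.array(X)))
E
```

```text
[ 538.5 -183.    44. ]
[ 573.7 -206.1   44. ]
[ 522.6 -286.4   44. ]
[ 485.9 -262.3   44. ]
L 95.19355220978522 95.19837803422352 W 42.07984839354608
yaw 56.98240588233673 ctr [ 530.15434119 -234.4584547    44.        ]
yawW 56.72662539573283
cam [ 511.50764868 -263.04179041  424.18994804]
tailmid if L=100 ok
[[357.04638667 284.21857704]
 [381.94220907 280.94667631]
 [406.48001677 329.72579558]
 [377.36601727 334.01644686]]
```

```bash
python3 -m jog '[{"dx":0.0182,"dy":0.028,"dz":-0.03,"wx":0,"wy":0,"wz":0.004,"grip":-1},{"dx":0.0182,"dy":0.028,"dz":-0.03,"wx":0,"wy":0,"wz":0,"grip":-1},{"dx":0.0182,"dy":0.028,"dz":-0.03,"wx":0,"wy":0,"wz":0,"grip":-1},{"dx":0,"dy":0,"dz":-0.045,"wx":0,"wy":0,"wz":0,"grip":-0.5},{"dx":0,"dy":0,"dz":-0.04,"wx":0,"wy":0,"wz":0,"grip":-0.3},{"dx":0,"dy":0,"dz":-0.035,"wx":0,"wy":0,"wz":0,"grip":-0.2},{"dx":0,"dy":0,"dz":-0.0285,"wx":0,"wy":0,"wz":0,"grip":-0.1},{"dx":0,"dy":0,"dz":0,"wx":0,"wy":0,"wz":0,"grip":-0.1},{"dx":0,"dy":0,"dz":0,"wx":0,"wy":0,"wz":0,"grip":-0.1}]' 30
```

```text
time_s: 2.1
ee_pos: [529.7, -235.7, 15.7]
ee_rot: [-180.0, 0.0, 56.7]
force: [0.5, -0.1, 0.9]
gripper_width: 50.3
```

```bash
python3 -m jog '[{"dx":0,"dy":0,"dz":0,"wx":0,"wy":0,"wz":0,"grip":1},{"dx":0,"dy":0,"dz":0,"wx":0,"wy":0,"wz":0,"grip":1},{"dx":0,"dy":0,"dz":0,"wx":0,"wy":0,"wz":0,"grip":1},{"dx":0,"dy":0,"dz":0.01,"wx":0,"wy":0,"wz":0,"grip":1},{"dx":0,"dy":0,"dz":0.03,"wx":0,"wy":0,"wz":0,"grip":1},{"dx":0,"dy":0,"dz":0.045,"wx":0,"wy":0,"wz":0,"grip":1},{"dx":0,"dy":0,"dz":0.045,"wx":0,"wy":0,"wz":0,"grip":1},{"dx":0,"dy":0,"dz":0.045,"wx":0,"wy":0,"wz":0,"grip":1},{"dx":0,"dy":0,"dz":0.045,"wx":0,"wy":0,"wz":0,"grip":1},{"dx":0,"dy":0,"dz":0.03,"wx":0,"wy":0,"wz":0,"grip":1}]' 40
python3 -m jog '[{"dx":0.008,"dy":0.04,"dz":0,"wx":0,"wy":0,"wz":0.096,"grip":1},{"dx":0.008,"dy":0.04,"dz":0,"wx":0,"wy":0,"wz":0.096,"grip":1},{"dx":0.008,"dy":0.04,"dz":0,"wx":0,"wy":0,"wz":0.096,"grip":1},{"dx":0.008,"dy":0.04,"dz":0,"wx":0,"wy":0,"wz":0.096,"grip":1},{"dx":0.008,"dy":0.04,"dz":0,"wx":0,"wy":0,"wz":0.096,"grip":1},{"dx":0.008,"dy":0.04,"dz":0,"wx":0,"wy":0,"wz":0.096,"grip":1},{"dx":0.008,"dy":0.04,"dz":0,"wx":0,"wy":0,"wz":0.096,"grip":1},{"dx":0.008,"dy":0.04,"dz":0,"wx":0,"wy":0,"wz":0.096,"grip":1},{"dx":0,"dy":0,"dz":0,"wx":0,"wy":0,"wz":0,"grip":1},{"dx":0,"dy":0,"dz":0,"wx":0,"wy":0,"wz":0,"grip":1}]'
python3 - <<'E'
from h import *
import cv2
c=env.get_calibration("wrist");im=env.grab_frame("wrist")[:,:,::-1]
np.save("w3.npy",c)
im=(255*(im/255.)**.5).astype(np.uint8)
cv2.imwrite("pics/w3.png",cv2.resize(im,None,fx=1.4,fy=1.4))
E
```

```text
time_s: 3.1
ee_pos: [530.7, -234.5, 269.9]
ee_rot: [179.7, -0.1, 56.8]
force: [1.4, -0.4, -4.0]
gripper_width: 45.6
time_s: 4.1
ee_pos: [593.6, 86.3, 265.4]
ee_rot: [-179.9, 0.0, 100.9]
force: [-0.5, -0.4, -4.2]
gripper_width: 46.0
```

View pics/w3.png

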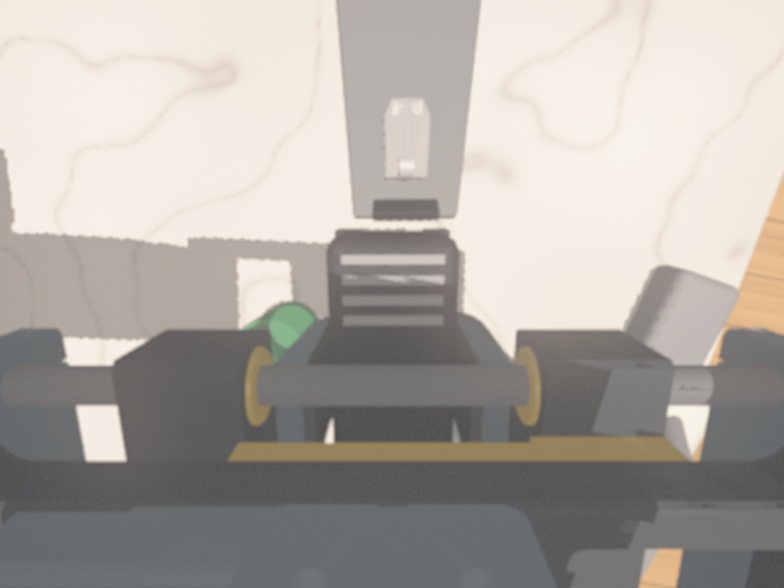

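The dock is straight ahead: plate edges run from (338,0)/(479,0) to (354,216)/(457,216), the rail head spans columns 384–430 over rows 98–178, the roller is at (406,165), and the stop is at rows 200–218. I'll enlarge for accuracy.

```bash
python3 - <<'E'
import cv2,numpy as np
im=cv2.imread("pics/w3.png");im=cv2.resize(im,(560,420),interpolation=cv2.INTER_AREA)
g=cv2.cvtColor(im,cv2.COLOR_BGR2GRAY).astype(float)
for r in (10,30,50,100,130):
    d=np.gradient(cv2.GaussianBlur(g,(5,5),1)[r]); 
    sub=lambda a,b,s:a+np.average(np.arange(b-a),weights=np.clip(s*d[a:b],0,None)**2)
    print(r,round(sub(235,262,-1),2),round(sub(322,346,1),2))
x,y,k=235,60,6
c=cv2.resize(im[y:y+100,x:x+110],None,fx=k,fy=k,interpolation=cv2.INTER_CUBIC)
for i in range(0,110,5):
    cv2.line(c,(i*k,0),(i*k,6),(0,0,255),1)
    if i%10==0: cv2.putText(c,str(x+i),(i*k,18),0,.4,(0,0,255),1)
for i in range(0,100,5):
    cv2.line(c,(0,i*k),(6,i*k),(0,0,255),1)
    if i%10==0:cv2.putText(c,str(y+i),(8,i*k+4),0,.4,(0,0,255),1)
cv2.imwrite("pics/w3c.png",c)
E
```

```text
10 240.16 342.12
30 241.66 339.79
50 243.47 337.71
100 247.51 331.9
130 249.79 328.72
```

View pics/w3c.png

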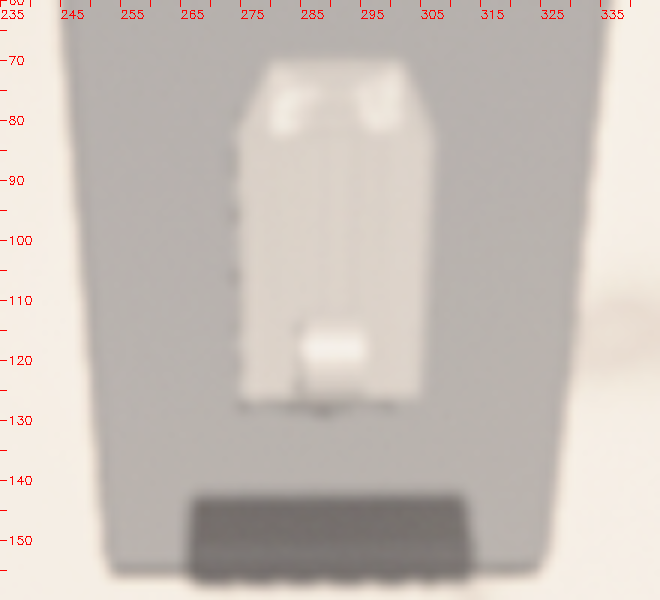

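Crop (native px): head corners (275,81), (307.2,81), (275.2,126.5), (305.2,126.5); nose (279.7,70), (302.2,70); stop's upper top edge at row 142.5, columns 267–312.

```bash
python3 - <<'E'
from h import *
c=np.load("w3.npy",allow_pickle=True).item();sc,sd=env.get_calibration("scene"),env.get_calibration("side")
P=np.array([(70,50,0),(70,-50,0),(-112,-50,0),(-112,50,0)],float)
Ssc=np.array([(383,301),(348.7,338.5),(280,303.5),(312.5,272.8)])
Ssd=np.array([(187,153.8),(218,135.5),(271.8,191.5),(244,212)])
H=np.array([(-12,17.8,10),(-12,-17.8,10),(-64,17.8,10),(-64,-17.8,10),(0,11.5,10),(0,-11.5,10)])
U=np.array([(275,81),(307.2,81),(275.2,126.5),(305.2,126.5),(279.7,70),(302.2,70)])
rows=np.array([10,30,50,100,130]);Le=np.array([240.16,241.66,243.47,247.51,249.79]);Re=np.array([342.12,339.79,337.71,331.9,328.72])
def T(v,X):return X@shoeR(v[2]).T+[v[0],v[1],72+v[3]]
def edge(v,s):
    q=proj(c,T(v,np.c_[np.linspace(-112,60,60),np.full(60,50*s),np.zeros(60)]));o=np.argsort(q[:,1]);return np.interp(rows,q[o,1],q[o,0])
def f(v,ext=0.3,zw=1):
    r=[(proj(c,T(v,H))-U).ravel(),edge(v,1)-Le,edge(v,-1)-Re,[v[3]*zw]]
    if ext:
        # order check for plate corners
        r+=[ext*(proj(sc,T(v,P))-Ssc).ravel(),ext*(proj(sd,T(v,P[[1,0,3,2]]))-Ssd).ravel()]
    return np.concatenate(r)
for ext,zw in((0,1),(0,.1),(.3,.3)):
    r=least_squares(f,[577,230,101,0],args=(ext,zw));print(ext,zw,r.cost.round(2),r.x.round(2));print(r.fun[:12].round(1),r.fun[12:22].round(1))
    if ext==0: print(" scene",(proj(sc,T(r.x,P))-Ssc).round(1).tolist(),"side",(proj(sd,T(r.x,P[[1,0,3,2]]))-Ssd).round(1).tolist())
    v=r.x
    for d in(0,5,10,15,22):print(d,proj(c,T(v,np.array([(-70-d,30,24),(-70-d,-30,24)]))).round(1).tolist(),end=' ')
    print()
E
```

```text
0 1 3.63 [ 5.7696e+02  2.2812e+02  1.0153e+02 -3.7000e-01]
[-0.7  0.8 -0.3  0.4  0.  -0.8 -0.5 -1.1  0.2  0.2 -0.7 -0. ] [-0.5 -0.3 -0.4 -0.3 -0.   0.6  0.7  0.6  0.9  0.7]
 scene [[-0.5, -4.4], [-1.3, -2.8], [-0.9, -1.1], [-0.4, -1.5]] side [[30.5, -19.6], [-32.2, 16.3], [-27.4, 19.3], [28.6, -23.2]]
0 [[265.0, 136.1], [315.5, 135.6]] 5 [[265.1, 139.9], [315.2, 139.4]] 10 [[265.3, 143.5], [314.9, 143.0]] 15 [[265.5, 147.2], [314.6, 146.7]] 22 [[265.7, 152.1], [314.3, 151.6]] 
0 0.1 3.21 [576.97 228.38 101.53  -2.29]
[-0.7  0.8 -0.4  0.5  0.1 -1.  -0.6 -1.3  0.3  0.3 -0.7  0.1] [-0.2 -0.1 -0.2 -0.   0.2  0.3  0.5  0.3  0.6  0.5]
 scene [[-0.5, -3.8], [-1.3, -2.2], [-0.8, -0.6], [-0.3, -1.0]] side [[30.5, -18.9], [-32.1, 17.0], [-27.4, 19.9], [28.5, -22.6]]
0 [[265.1, 135.9], [315.4, 135.4]] 5 [[265.3, 139.7], [315.1, 139.1]] 10 [[265.4, 143.3], [314.8, 142.8]] 15 [[265.6, 146.9], [314.5, 146.4]] 22 [[265.8, 151.8], [314.1, 151.3]] 
0.3 0.3 232.66 [576.98 228.54 101.84  -3.08]
[-0.5  0.9 -0.3  0.4  0.4 -1.  -0.3 -1.5  0.3  0.4 -0.7  0. ] [-0.4 -0.1 -0.2  0.2  0.6 -0.   0.2  0.2  0.7  0.7]
0 [[265.5, 135.9], [315.7, 135.1]] 5 [[265.7, 139.7], [315.4, 138.9]] 10 [[265.9, 143.3], [315.1, 142.5]] 15 [[266.0, 146.9], [314.9, 146.1]] 22 [[266.3, 151.8], [314.5, 151.1]]
```

Dock: mouth ≈ (577, 228.3, 71–72), heading 101.5°, stop ≈ 9 mm below stop_start, so home is at x ≈ -29. That agrees with the earlier two-view fit. I'll move above the landing point, tilting 30°.

```bash
python3 -m jog '[{"dx":-0.0037,"dy":0.028,"dz":-0.01,"wx":0,"wy":0,"wz":0.01,"grip":1},{"dx":-0.0037,"dy":0.028,"dz":-0.01,"wx":0.1026,"wy":0.0209,"wz":0,"grip":1},{"dx":-0.0037,"dy":0.028,"dz":-0.01,"wx":0.1026,"wy":0.0209,"wz":0,"grip":1},{"dx":-0.0037,"dy":0.028,"dz":-0.01,"wx":0.1026,"wy":0.0209,"wz":0,"grip":1},{"dx":-0.0037,"dy":0.028,"dz":-0.01,"wx":0.1026,"wy":0.0209,"wz":0,"grip":1},{"dx":-0.0037,"dy":0.028,"dz":-0.01,"wx":0.1026,"wy":0.0209,"wz":0,"grip":1},{"dx":0,"dy":0,"dz":-0.03,"wx":0,"wy":0,"wz":0,"grip":1},{"dx":0,"dy":0,"dz":-0.03,"wx":0,"wy":0,"wz":0,"grip":1},{"dx":0,"dy":0,"dz":0,"wx":0,"wy":0,"wz":0,"grip":1},{"dx":0,"dy":0,"dz":0,"wx":0,"wy":0,"wz":0,"grip":1}]'
cat > st.py <<'E'
from h import *
import sys
R=shoeR(101.5);s=env.state();o=np.array([577,228.3,72])
t=R.T@(s["ee_pos"]-o);rt=Ro.from_euler("xyz",s["ee_rot"],degrees=True).as_matrix()
E=R.T@rt@np.diag([1,-1,-1.])
print("t",round(s["time_s"],2),"tcp in shoe",t.round(1),"roterr(shoe axes,deg)",np.degrees(Ro.from_matrix(E).as_rotvec()).round(2),"F shoe",(R.T@s["force"]).round(1),"w",round(s["gripper_width"],1))
print("shoe x,y,z axes in world",R.T.round(4).tolist())
E
python3 st.py
```

```text
time_s: 5.15
ee_pos: [572.4, 252.4, 146.1]
ee_rot: [-179.9, -30.0, 101.2]
force: [0.2, 0.8, -3.1]
gripper_width: 46.2
t 5.15 tcp in shoe [58.3 -0.3 51.9] roterr(shoe axes,deg) [-0.04  0.01 -0.23] F shoe [-1.  -0.4 -3.1] w 46.2
shoe x,y,z axes in world [[-0.1727, 0.8486, 0.5], [-0.9799, -0.1994, 0.0], [0.0997, -0.49, 0.866]]
```

```bash
python3 -m jog '[{"dx":-0.001,"dy":0.0049,"dz":-0.0087,"wx":0,"wy":0,"wz":0.004,"grip":1},{"dx":-0.001,"dy":0.0049,"dz":-0.0087,"wx":0,"wy":0,"wz":0,"grip":1},{"dx":-0.001,"dy":0.0049,"dz":-0.0087,"wx":0,"wy":0,"wz":0,"grip":1},{"dx":-0.0002,"dy":0.001,"dz":-0.0017,"wx":0,"wy":0,"wz":0,"grip":1},{"dx":0,"dy":0,"dz":0,"wx":0,"wy":0,"wz":0,"grip":1},{"dx":0,"dy":0,"dz":0,"wx":0,"wy":0,"wz":0,"grip":1}]'; python3 st.py | head -1
python3 -m jog '[{"dx":-0.0001,"dy":0.0005,"dz":-0.0009,"wx":0,"wy":0,"wz":0,"grip":1},{"dx":-0.0001,"dy":0.0005,"dz":-0.0009,"wx":0,"wy":0,"wz":0,"grip":1},{"dx":0,"dy":0,"dz":0,"wx":0,"wy":0,"wz":0,"grip":1}]';python3 st.py | head -1
```

```text
time_s: 5.75
ee_pos: [569.0, 269.2, 117.9]
ee_rot: [-179.9, -30.0, 101.6]
force: [-0.1, 1.5, -3.7]
gripper_width: 45.9
t 5.75 tcp in shoe [59.  -0.3 18.9] roterr(shoe axes,deg) [0.09 0.   0.06] F shoe [-0.6 -0.2 -3.9] w 45.9
time_s: 6.05
ee_pos: [568.9, 269.8, 116.5]
ee_rot: [-180.0, -30.0, 101.6]
force: [-0.3, -2.9, -0.3]
gripper_width: 45.6
t 6.05 tcp in shoe [58.9 -0.3 17.4] roterr(shoe axes,deg) [0.06 0.01 0.06] F shoe [-2.5  0.8  1.1] w 45.6
```

Contact felt. I'll press another 0.5 mm to seat it, then start sliding toward the nose.

```bash
python3 -m jog '[{"dx":-0.0001,"dy":0.0003,"dz":-0.0005,"wx":0,"wy":0,"wz":0,"grip":1},{"dx":0,"dy":0,"dz":0,"wx":0,"wy":0,"wz":0,"grip":1}]' >/dev/null;python3 st.py | head -1
python3 -c "
from h import *
import cv2
im=env.grab_frame('side')[100:230,160:300,::-1]
im=(255*(im/255.)**.5).astype(np.uint8)
cv2.imwrite('pics/s2.png',cv2.resize(im,None,fx=4,fy=4,interpolation=cv2.INTER_CUBIC))"
```

```text
t 6.25 tcp in shoe [58.9 -0.3 17.3] roterr(shoe axes,deg) [0.04 0.02 0.08] F shoe [-1.3  3.2  5.4] w 45.6
```

View pics/s2.png

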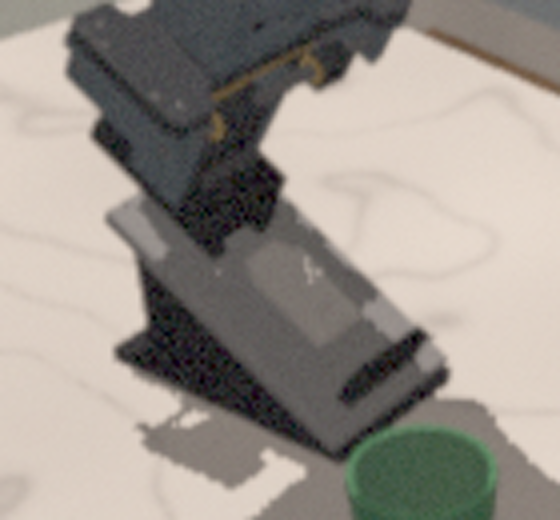

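The pack lies flat on the plate, up-slope of the rail and in line with it. Sliding in small steps with force checks.

```bash
python3 -m jog '[{"dx":0.0009,"dy":-0.0042,"dz":-0.0025,"wx":0,"wy":0,"wz":0,"grip":1},{"dx":0.0009,"dy":-0.0042,"dz":-0.0025,"wx":0,"wy":0,"wz":0,"grip":1},{"dx":0.0009,"dy":-0.0042,"dz":-0.0025,"wx":0,"wy":0,"wz":0,"grip":1}]' >/dev/null;python3 st.py | head -1
python3 -m jog '[{"dx":0.0009,"dy":-0.0042,"dz":-0.0025,"wx":0,"wy":0,"wz":0,"grip":1},{"dx":0.0009,"dy":-0.0042,"dz":-0.0025,"wx":0,"wy":0,"wz":0,"grip":1}]' >/dev/null;python3 st.py | head -1
```

```text
t 6.6 tcp in shoe [45.6 -1.5 17.4] roterr(shoe axes,deg) [-0.08 -0.17  0.1 ] F shoe [3.7 0.8 4.8] w 45.8
t 6.8 tcp in shoe [35.7 -1.7 17.4] roterr(shoe axes,deg) [-0.09 -0.16  0.1 ] F shoe [3.3 1.  4.8] w 45.6
```

```bash
python3 -m jog '[{"dx":0.0009,"dy":-0.0042,"dz":-0.0025,"wx":0,"wy":0,"wz":0,"grip":1},{"dx":0.0009,"dy":-0.0042,"dz":-0.0025,"wx":0,"wy":0,"wz":0,"grip":1}]' >/dev/null;python3 st.py | head -1
python3 -m jog '[{"dx":0.0009,"dy":-0.0042,"dz":-0.0025,"wx":0,"wy":0,"wz":0,"grip":1},{"dx":0.0009,"dy":-0.0042,"dz":-0.0025,"wx":0,"wy":0,"wz":0,"grip":1}]' >/dev/null;python3 st.py | head -1
```

```text
t 7.0 tcp in shoe [26.  -1.6 17.4] roterr(shoe axes,deg) [-0.07 -0.19  0.09] F shoe [4.7 0.9 5.7] w 46.1
t 7.2 tcp in shoe [16.3 -1.6 17.4] roterr(shoe axes,deg) [-0.06 -0.21  0.09] F shoe [5.6 1.1 5.7] w 45.9
```

```bash
for i in 1; do python3 -m jog '[{"dx":0.0009,"dy":-0.0042,"dz":-0.0025,"wx":0,"wy":0,"wz":0,"grip":1},{"dx":0.0009,"dy":-0.0042,"dz":-0.0025,"wx":0,"wy":0,"wz":0,"grip":1}]' 55 >/dev/null;python3 st.py | head -1; done
python3 -m jog '[{"dx":0.0009,"dy":-0.0042,"dz":-0.0025,"wx":0,"wy":0,"wz":0,"grip":1}]' >/dev/null;python3 st.py | head -1
python3 -m jog '[{"dx":0.0009,"dy":-0.0042,"dz":-0.0025,"wx":0,"wy":0,"wz":0,"grip":1}]' >/dev/null;python3 st.py | head -1
```

```text
t 7.4 tcp in shoe [ 6.5 -1.6 17.4] roterr(shoe axes,deg) [-0.04 -0.23  0.08] F shoe [6.8 1.2 4.9] w 45.5
t 7.5 tcp in shoe [ 1.7 -1.6 17.4] roterr(shoe axes,deg) [-0.03 -0.24  0.08] F shoe [6.7 1.7 7.2] w 45.7
t 7.6 tcp in shoe [-2.8 -1.6 17.5] roterr(shoe axes,deg) [-0.03 -0.32  0.06] F shoe [10.5  1.   7.8] w 45.5
```

```bash
python3 -m jog '[{"dx":0.0009,"dy":-0.0042,"dz":-0.0025,"wx":0,"wy":0,"wz":0,"grip":1}]' >/dev/null;python3 st.py | head -1
python3 -m jog '[{"dx":0.0009,"dy":-0.0042,"dz":-0.0025,"wx":0,"wy":0,"wz":0,"grip":1}]' >/dev/null;python3 st.py | head -1
python3 -m jog '[{"dx":0.0009,"dy":-0.0042,"dz":-0.0025,"wx":0,"wy":0,"wz":0,"grip":1}]' >/dev/null;python3 st.py | head -1
python3 -m jog '[{"dx":0.0005,"dy":-0.0025,"dz":-0.0015,"wx":0,"wy":0,"wz":0,"grip":1}]' >/dev/null;python3 st.py | head -1
```

```text
t 7.7 tcp in shoe [-7.7 -1.6 17.4] roterr(shoe axes,deg) [-0.02 -0.3   0.08] F shoe [5.9 2.1 6.6] w 45.8
t 7.8 tcp in shoe [-11.9  -1.6  17.6] roterr(shoe axes,deg) [-0.01 -0.41  0.05] F shoe [16.4  2.5  8.6] w 45.9
t 7.9 tcp in shoe [-15.2  -1.6  17.7] roterr(shoe axes,deg) [-0.   -0.58  0.03] F shoe [10.2  2.4  6.1] w 45.6
t 8.0 tcp in shoe [-20.9  -1.5  17.4] roterr(shoe axes,deg) [-0.   -0.24  0.09] F shoe [4.5 1.8 7.8] w 45.9
```

```bash
for k in 1; do python3 -m jog '[{"dx":0.0005,"dy":-0.0025,"dz":-0.0015,"wx":0,"wy":0,"wz":0,"grip":1}]' >/dev/null;python3 st.py | head -1
python3 -m jog '[{"dx":0.0003,"dy":-0.0017,"dz":-0.001,"wx":0,"wy":0,"wz":0,"grip":1}]' >/dev/null;python3 st.py | head -1
python3 -m jog '[{"dx":0.0003,"dy":-0.0017,"dz":-0.001,"wx":0,"wy":0,"wz":0,"grip":1}]' >/dev/null;python3 st.py | head -1; done
```

```text
t 8.1 tcp in shoe [-24.5  -1.6  17.4] roterr(shoe axes,deg) [-0.01 -0.19  0.09] F shoe [4.6 2.4 8. ] w 45.8
t 8.2 tcp in shoe [-26.8  -1.6  17.4] roterr(shoe axes,deg) [-0.02 -0.17  0.08] F shoe [4.9 2.1 8.3] w 45.9
t 8.3 tcp in shoe [-28.7  -1.6  17.4] roterr(shoe axes,deg) [-0.03 -0.17  0.08] F shoe [3.4 2.  7. ] w 45.7
```

```bash
python3 -m jog '[{"dx":0.0003,"dy":-0.0017,"dz":-0.001,"wx":0,"wy":0,"wz":0,"grip":1}]' >/dev/null;python3 st.py | head -1
python3 -m jog '[{"dx":0.0003,"dy":-0.0017,"dz":-0.001,"wx":0,"wy":0,"wz":0,"grip":1}]' >/dev/null;python3 st.py | head -1
python3 -m jog '[{"dx":0.0003,"dy":-0.0017,"dz":-0.001,"wx":0,"wy":0,"wz":0,"grip":1}]' >/dev/null;python3 st.py | head -1
python3 -m jog '[{"dx":0,"dy":0,"dz":0,"wx":0,"wy":0,"wz":0,"grip":1}]' >/dev/null;python3 st.py | head -1
```

```text
t 8.4 tcp in shoe [-30.8  -1.5  17.4] roterr(shoe axes,deg) [-0.03 -0.17  0.08] F shoe [4.1 3.  7.6] w 45.4
t 8.5 tcp in shoe [-32.8  -1.5  17.4] roterr(shoe axes,deg) [-0.03 -0.16  0.08] F shoe [3.7 1.8 7. ] w 45.7
t 8.6 tcp in shoe [-35.   -1.6  17.4] roterr(shoe axes,deg) [-0.04 -0.14  0.08] F shoe [1.9 1.3 7.8] w 45.8
t 8.7 tcp in shoe [-36.1  -1.6  17.3] roterr(shoe axes,deg) [-0.05 -0.02  0.09] F shoe [-0.2  1.5  7.2] w 45.9
```

The force along the slope is falling through zero, so the roller is entering the notch. Continuing in about 1 mm steps to feel the stop.

```bash
python3 -m jog '[{"dx":0.0002,"dy":-0.0008,"dz":-0.0005,"wx":0,"wy":0,"wz":0,"grip":1}]' >/dev/null;python3 st.py | head -1
python3 -m jog '[{"dx":0.0002,"dy":-0.0008,"dz":-0.0005,"wx":0,"wy":0,"wz":0,"grip":1}]' >/dev/null;python3 st.py | head -1
python3 -m jog '[{"dx":0.0002,"dy":-0.0008,"dz":-0.0005,"wx":0,"wy":0,"wz":0,"grip":1}]' >/dev/null;python3 st.py | head -1
python3 -m jog '[{"dx":0,"dy":0,"dz":0,"wx":0,"wy":0,"wz":0,"grip":1}]' >/dev/null;python3 st.py | head -1
```

```text
t 8.8 tcp in shoe [-36.6  -1.6  17.4] roterr(shoe axes,deg) [-0.04 -0.08  0.08] F shoe [1.9 2.3 7.4] w 45.8
t 8.9 tcp in shoe [-37.5  -1.6  17.4] roterr(shoe axes,deg) [-0.04 -0.09  0.08] F shoe [2.4 1.5 7.6] w 45.9
t 9.0 tcp in shoe [-38.5  -1.6  17.4] roterr(shoe axes,deg) [-0.04 -0.08  0.09] F shoe [1.6 1.8 8.6] w 45.7
t 9.1 tcp in shoe [-38.9  -1.6  17.3] roterr(shoe axes,deg) [-0.03 -0.04  0.09] F shoe [0.  1.8 8.8] w 45.8
```

```bash
python3 -m jog '[{"dx":0.0002,"dy":-0.0008,"dz":-0.0005,"wx":0,"wy":0,"wz":0,"grip":1}]' >/dev/null;python3 st.py | head -1
python3 -m jog '[{"dx":0.0002,"dy":-0.0008,"dz":-0.0005,"wx":0,"wy":0,"wz":0,"grip":1}]' >/dev/null;python3 st.py | head -1
python3 -c "
from h import *
import cv2
im=env.grab_frame('side')[110:220,170:310,::-1]
im=(255*(im/255.)**.4).astype(np.uint8)
cv2.imwrite('pics/s3.png',cv2.resize(im,None,fx=5,fy=5,interpolation=cv2.INTER_CUBIC))"
```

```text
t 9.2 tcp in shoe [-39.6  -1.6  17.3] roterr(shoe axes,deg) [-0.03 -0.06  0.09] F shoe [1.1 1.7 8.7] w 45.5
t 9.3 tcp in shoe [-40.7  -1.6  17.3] roterr(shoe axes,deg) [-0.03 -0.06  0.09] F shoe [1.5 2.3 8.3] w 46.0
```

View pics/s3.png

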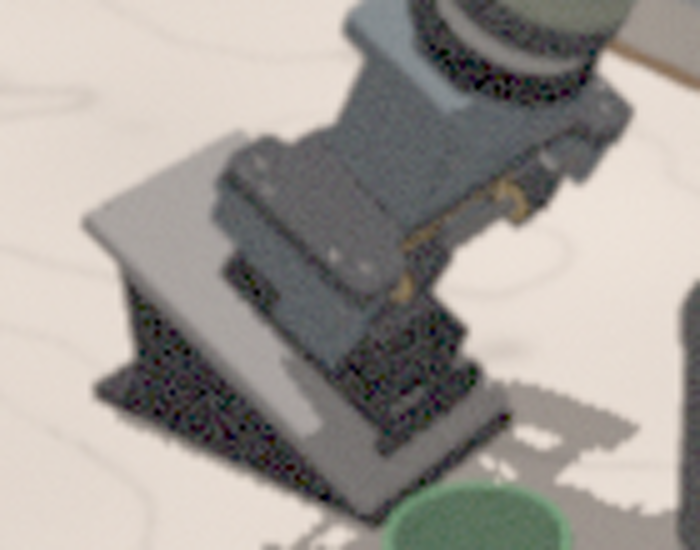

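The pack is close to the stop, though the view is partly hidden. I'll continue by feel.

```bash
for i in 1; do python3 -m jog '[{"dx":0.0002,"dy":-0.0008,"dz":-0.0005,"wx":0,"wy":0,"wz":0,"grip":1}]' >/dev/null;python3 st.py | head -1
python3 -m jog '[{"dx":0.0002,"dy":-0.0008,"dz":-0.0005,"wx":0,"wy":0,"wz":0,"grip":1}]' >/dev/null;python3 st.py | head -1
python3 -m jog '[{"dx":0.0002,"dy":-0.0008,"dz":-0.0005,"wx":0,"wy":0,"wz":0,"grip":1}]' >/dev/null;python3 st.py | head -1;done
```

```text
t 9.45 tcp in shoe [-41.6  -1.6  17.4] roterr(shoe axes,deg) [-0.02 -0.06  0.09] F shoe [2.3 2.8 9.2] w 45.5
t 9.55 tcp in shoe [-41.9  -1.6  17.4] roterr(shoe axes,deg) [-0.02 -0.13  0.08] F shoe [3.5 2.8 8.9] w 45.6
t 9.65 tcp in shoe [-42.3  -1.6  17.4] roterr(shoe axes,deg) [-0.01 -0.2   0.08] F shoe [ 5.4  2.1 10.3] w 45.4
```

```bash
for i in 1; do python3 -m jog '[{"dx":0.0002,"dy":-0.0008,"dz":-0.0005,"wx":0,"wy":0,"wz":0,"grip":1}]' >/dev/null;python3 st.py | head -1
python3 -m jog '[{"dx":0.0002,"dy":-0.0008,"dz":-0.0005,"wx":0,"wy":0,"wz":0,"grip":1}]' >/dev/null;python3 st.py | head -1
python3 -m jog '[{"dx":0,"dy":0,"dz":0,"wx":0,"wy":0,"wz":0,"grip":1}]' >/dev/null;python3 st.py | head -1;done
```

```text
t 9.75 tcp in shoe [-42.7  -1.6  17.4] roterr(shoe axes,deg) [-0.01 -0.25  0.08] F shoe [7.3 3.1 9. ] w 45.6
t 9.85 tcp in shoe [-43.   -1.6  17.5] roterr(shoe axes,deg) [ 0.   -0.33  0.06] F shoe [9.6 4.3 9.4] w 45.6
t 9.95 tcp in shoe [-43.   -1.6  17.5] roterr(shoe axes,deg) [ 0.   -0.32  0.07] F shoe [7.6 3.4 9.3] w 45.5
```

```bash
python3 -m jog '[{"dx":0.0002,"dy":-0.0008,"dz":-0.0005,"wx":0,"wy":0,"wz":0,"grip":1}]' >/dev/null;python3 st.py | head -1
python3 -m jog '[{"dx":0.0002,"dy":-0.0008,"dz":-0.0005,"wx":0,"wy":0,"wz":0,"grip":1}]' >/dev/null;python3 st.py | head -1
python3 -m jog '[{"dx":0.0002,"dy":-0.0008,"dz":-0.0005,"wx":0,"wy":0,"wz":0,"grip":1}]' >/dev/null;python3 st.py | head -1
```

```text
t 10.05 tcp in shoe [-43.   -1.6  17.6] roterr(shoe axes,deg) [ 0.   -0.41  0.06] F shoe [12.   2.6 10. ] w 45.9
t 10.15 tcp in shoe [-43.   -1.6  17.6] roterr(shoe axes,deg) [ 0.02 -0.52  0.04] F shoe [14.6  2.7 10.4] w 45.9
t 10.25 tcp in shoe [-43.1  -1.7  17.7] roterr(shoe axes,deg) [ 0.02 -0.61  0.03] F shoe [17.4  3.3 11.8] w 45.5
```

It's firmly against the stop: the position holds at -43.0 while the force climbs linearly to 17 N. I'll relax the push, open the gripper, and retreat along the plate normal.

```bash
python3 -m jog '[{"dx":-0.0004,"dy":0.0022,"dz":0.0018,"wx":0,"wy":0,"wz":0,"grip":1},{"dx":-0.0004,"dy":0.0020,"dz":0.0015,"wx":0,"wy":0,"wz":0,"grip":1},{"dx":0,"dy":0,"dz":0,"wx":0,"wy":0,"wz":0,"grip":1}]' >/dev/null;python3 st.py | head -1
python3 -m jog '[{"dx":0,"dy":0,"dz":0,"wx":0,"wy":0,"wz":0,"grip":-0.6},{"dx":0,"dy":0,"dz":0,"wx":0,"wy":0,"wz":0,"grip":-0.6},{"dx":0,"dy":0,"dz":0,"wx":0,"wy":0,"wz":0,"grip":-0.6}]' >/dev/null;python3 st.py | head -1
```

```text
t 10.55 tcp in shoe [-42.9  -1.6  17.4] roterr(shoe axes,deg) [ 0.02 -0.05  0.09] F shoe [2.6 1.7 7. ] w 45.8
t 10.85 tcp in shoe [-43.9  -1.1  15.9] roterr(shoe axes,deg) [ 0.12 -0.01  0.01] F shoe [-1.1  0.6 -0.1] w 66.7
```

```bash
python3 -m jog '[{"dx":0.001,"dy":-0.005,"dz":0.0087,"wx":0,"wy":0,"wz":0,"grip":-0.6},{"dx":0.002,"dy":-0.0098,"dz":0.0173,"wx":0,"wy":0,"wz":0,"grip":-0.6},{"dx":0.003,"dy":-0.0147,"dz":0.026,"wx":0,"wy":0,"wz":0,"grip":-0.6},{"dx":0,"dy":0,"dz":0.045,"wx":0,"wy":0,"wz":0,"grip":-0.6},{"dx":0,"dy":0,"dz":0.045,"wx":0,"wy":0,"wz":0,"grip":-0.6},{"dx":-0.03,"dy":-0.03,"dz":0.02,"wx":0,"wy":0,"wz":0,"grip":-0.6},{"dx":-0.03,"dy":-0.03,"dz":0.02,"wx":0,"wy":0,"wz":0,"grip":-0.6},{"dx":-0.03,"dy":-0.03,"dz":0.02,"wx":0,"wy":0,"wz":0,"grip":-0.6},{"dx":0,"dy":0,"dz":0,"wx":0,"wy":0,"wz":0,"grip":-0.6},{"dx":0,"dy":0,"dz":0,"wx":0,"wy":0,"wz":0,"grip":-0.6}]'
python3 - <<'E'
from h import *
import cv2
a=env.grab_frame('side')[90:220,170:370];b=env.grab_frame('scene')[180:360,200:400]
f=lambda im,k:cv2.resize((255*(im/255.)**.45).astype(np.uint8)[:,:,::-1],None,fx=k,fy=k,interpolation=cv2.INTER_CUBIC)
A,B=f(a,4),f(b,3.0)
out=np.zeros((600,800,3),np.uint8)
A=f(a,2);B=f(b,2)
cv2.imwrite('pics/end.png',np.vstack([np.hstack([A,B[:260]]) ]))
cv2.imwrite('pics/endB.png',f(b,3))
cv2.imwrite('pics/endA.png',f(a,4))
E
```

```text
time_s: 11.85
ee_pos: [503.4, 63.2, 267.2]
ee_rot: [179.9, -30.0, 101.5]
force: [0.4, 0.0, -0.4]
gripper_width: 72.9
```

View pics/endA.png

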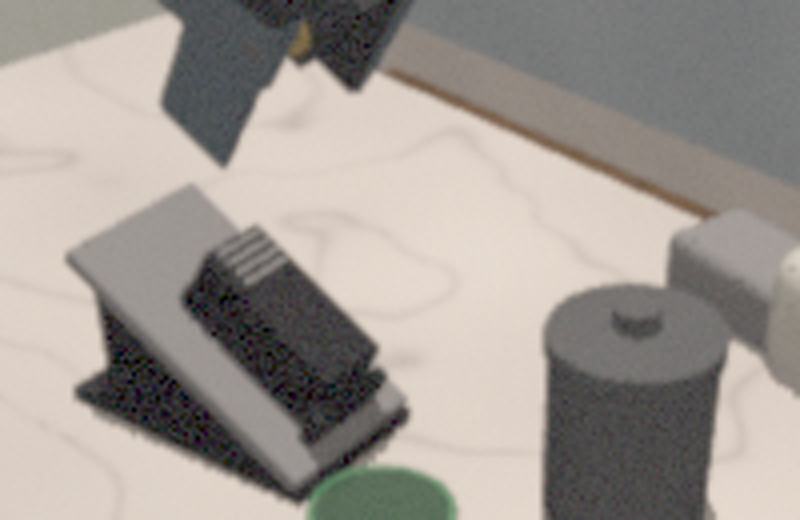

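View pics/endB.png

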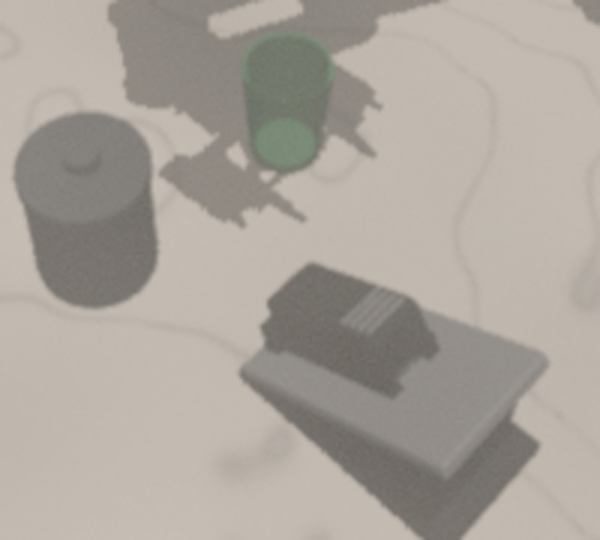

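Both views show the pack flat on the plate, ribs uppermost, against the stop with no gap. The tumbler and canister haven't moved and the arm is clear.

```bash
python3 -c "
from workcell import env
print(env.job_done())"
```

```text
the job is handed in; nothing more can be done
None
```

The battery pack is on the charging dock, fully home against the stop, and I handed the job in at about 12 s of the 45 s allowed. I took the pack farthest from the base, laid it ribbed end up on the plate and slid it down over the rail.

**Catch:** I felt it resist with a peak of about 16 N. The force then fell to about zero as the roller dropped into the notch. The catch was judged by that force pattern only; I couldn't see or read it directly.

**Stop:** The pack stopped with the tool at 43.0 mm below the mouth while the push rose steadily to 17 N. I then eased the push to under 3 N, let go and backed away.

**Last checks:**
- The side and scene pictures show the pack flat on the plate, ribs up, against the stop with no visible gap.
- The tumbler and canister stand where they were, and the arm is clear with no force on the wrist.

**Disagreements:**
- My picture estimate put the pack's home position about 29 mm below the mouth, but by feel it was about 42–43 mm. The tool reading is about 1 mm past the stated 42 mm limit, and my mouth and grip positions were only good to a few mm. I trusted the feel, because the spacing of the catch forces pointed to the same place.
- While sliding, the tool sat about 1.6 mm to one side of where the pictures put the rail's centre line. Sideways force stayed at about 4 N or less.

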